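# Step the terrine press closed

## Robot

A 7-joint arm with a two-finger parallel gripper is mounted at the origin on a cart in front of the work surface, level with it; the furniture and walls round the work are solid. World frame = base frame: x ahead of the robot, y to its left, z up, the work surface at z = 0. Lengths are in m, angles in rad, forces in N, time in s.
With the tool pointing down it reaches from about 0.4 to 0.85 m from the base axis. Payload 10.4 kg.
Tool frame: the origin (TCP) lies on the centre line of the jaws, within the pads' length; the fingertips stand 14 mm ahead of it and the grasp point (between the pads) lies 5 mm behind it (tip_reach is the z of the fingertips in the tool frame, in m); z points along the fingers, x is the direction in which the jaws open and shut, and the axes are right-handed (so a half turn about z gives the same grasp; the last joint's range is limited). The gripper opens to 87 mm and grips with 3 to 60 N. Pads are 19 mm wide; open, the fingers measure 117 mm over their backs; the gripper's body (75 mm by 190 mm) begins 51 mm behind the grasp point.
Start: joints at [-1.185, 0.332, -0.065, 1.46, 0.022, 1.35, -0.088], TCP at [0.248, 0.574, 0.237] pointing down, gripper open.
Joint ranges: [-2.6, 2.6], [-0.5, 2.12], [-1.47, 1.34], [0.16, 2.42], [-1.27, 4.41], [0.06, 2.06], [-2.6, 2.6]. Speed limits (rad/s): [2.22, 2.22, 2.79, 2.79, 3.14, 3.14, 3.14].

## Interface

Orientations are given as a unit quaternion [x, y, z, w].
In Python, from bench import * gives the robot as it stands.
- The arm moves only by the tool carry_out, never from a script. Its argument "rows" is a list of rows, each a list of 5 numbers: the closure, from -1 (fully open) to 1 (shut), so that 0 is half open, then the shift along the tool's x, y, z in units of 30 mm (1.0 is 30 mm), then the turn about the tool's z in units of 5 degrees (1.0 is 5 degrees). In form: [[jaw, x, y, z, turn], ...]. A call has 1 to 20 rows; each row shifts and turns the pose as measured when the row begins, along the tool's axes as they then stand; what a row does not reach is not made up. A row lasts 1/12 s, in which the tool goes at most 41.7 mm and 7.16 degrees, less where a joint would pass 70% of its speed; a pose out of reach is approached as far as the arm can. A call is refused whole if a number of a shift passes 1 or a number of a turn 1, either way. A call with a gripper value outside its range is refused whole. The fingers move at their own pace and stop on an object; "force" is the grip in N (left out, the last holds). Time passes only in rows, so rows that do not move let the fingers close. It gives the time, the measured TCP pose, the force and the opening at its end, in the units of the state.
- read_state(): the state, without advancing time (a new reading comes with each control period).
- camera(name): name is "side" or "top"; returns the picture (384x512x3 uint8, blue, green, red); there is no depth.
- camera_info(name): a dict with "fx", "fy", "cx", "cy" (pixels), "extrinsics" (4x4, takes a point from camera to world coordinates). Camera axes: x right, y down, z forward; pixel columns grow to the right and rows downward; lengths in m; the calibration is good to about 2 mm. A picture is of the moment at which its call begins. camera_info takes no time and is no camera call.
- close_job(): hands the job in, once; it reports no verdict.
Trained networks look in the newest picture that a camera, given by its name, has taken for a name from the list of things; names that differ only in an ending like _2 or _b are one class to them, and where a whole thing is asked for, a point or a joint stands for the part that bears it (a point fixed in the world has none). Each returns a list of dicts, best first, with "conf" (0 to 1); they miss things now and then, are a little off and sometimes report something else, mostly with a low value. They report only what shows in the picture. A call takes as long as a camera call. They do not tell look-alikes from the thing itself.
- recognise(query, camera): "box" ([centre column, centre row, width, height] in pixels, round what is visible of it).
- silhouettes(query, camera): "mask" (384x512 bool, what is visible of it) and "box" ([centre column, centre row, width, height] in pixels, round what is visible of it).
- pinpoint(query, camera): "xy" ([column, row] in pixels: a listed point, or the origin of a listed thing).
The state is a dict: "time": time; "joint_positions": joint angles; "joint_vel": joint speeds; "joint_torque": joint torques, N m; "ee_pos": TCP position; "eef_rot": TCP orientation; "ft_force": force on the tool from outside, world axes, zero at the start; "torque": the same for the moment, N m; "width": finger opening in m.
Only numpy, scipy, OpenCV 4.12 (cv2) and the standard library are available. Lean on these libraries where they do the work, as an engineer would, in place of code of your own. Each camera call takes 0.05 s, during which the arm holds its last target. There are 200 camera calls.

## Task

Close up the empty terrine press so that it can go into the cupboard: take its crank by the red grip and work the plunger fully home, all four steps, then let go. The hidden track inside lets the crank go clockwise about half a turn to a stop, where it can be pushed straight in by one step; then a quarter turn back to a stop and in by another step; then half a turn on and a quarter back once more in the same way, feeling for each stop. Leave the mug and the small amber glass beside the press alone.

Things in the scene. Friction and masses are not known exactly. Their poses are not given: they have to be found in the camera images.
- press: Terrine press: stand fixed to the worktop (light wood foot 190 x 136 x 12 mm, two steel cheeks up to 105 mm high) holding a white pot 102 mm across, 100 mm long, tilted 30 degrees. Origin at the centre of the foot's underside; -x is the front, over which the pot leans, roughly toward the robot. The collar point is 27 mm in front of and 128 mm above it.
- collar (a point): Centre of the black ring on top of the pot, where the aluminium plunger rod (32 mm thick) enters. Its z axis is the plunger axis, pointing out of the pot, 30 degrees from vertical and leaning to the front of the press; its x axis points up the slope to the back of the press.
- crank_grip (a point): Centre of the crank's red grip, where to hold it: a round knob 20 mm thick, 42 mm long, parallel to the plunger axis, spinning freely on the crank arm (so the hand need not turn). It is 50 mm from the axis, 19 mm below the knob's free end; hub (38 mm wide) and arm are 18 mm or more below it. Above the collar point along the axis: 97.5 mm minus the plunger value.
- plunger (a joint): How far the plunger is pushed into the pot along its axis, m: 0 out, 0.056 fully home (hub 8 mm above the black ring). Four steps of 14 mm against 5 to 10 N; it stays where left. Four dark rings on the rod vanish into the pot one by one. The hidden track lets it in a step only with the crank at the stop or up to 9 degrees before it; pulling out there lets it come back up.
- crank (a joint): Crank angle, rad, clockwise seen from the crank's end; 0 with the grip at the back (collar +x). Friction 1 to 2 N at the grip. Starts at 0.3 to 1.0. First stop at 3.1 to 3.9, unseen and different each time; second stop 1.57 back from the first, third 3.14 on from the second, fourth 1.57 back from the third, each reached only after pushing in a step at the one before.
- mug_teal: Loose teal mug, 68 x 99 x 73 mm, standing to the left of the press; origin at the centre of its underside. To be left alone.
- shot_glass: Loose small amber glass, 39 mm across and 52 mm tall, standing to the right of the press; origin at the centre of its underside. To be left alone.
Not all that is in view belongs to the job. There is more than one size of the press; the job needs the larger.

How it is judged:
By the outcome, as a careful person would: the job done as asked, in the order asked, and still so for the second after the job is handed in, with the robot touching nothing.
It also fails if it takes over 61 s, if anything falls off the work surface, if the arm or the gripper's body presses on something with over 40 N, if the wrist force passes 120 N, or if a joint passes its speed limit or range.

## Working session

There is one attempt and no reset: what is moved stays moved. The work goes in short steps, Python scripts to look and compute and a tool call to move; the robot and the scene stay as the last step left them, time stands still between calls to the robot, and variables do not carry over. Pictures are saved under pics/ and viewed, about 8 in all and at most 12, crops included, and the job is handed in when it is done.

Besides the shell and the picture viewer there is one more tool, called as name([rows], argument=value, ...), one row to a line, values as JSON. carry_out: Moves the arm, as the interface text tells. Its arguments: {"type":"object","properties":{"rows":{"type":"array","items":{"type":"array","items":{"type":"number"}}},"force":{"type":"number"}},"required":["rows"]}

```bash
mkdir -p pics; cat > h.py <<'E'
from bench import *
import numpy as np, cv2
from scipy.spatial.transform import Rotation as R
def ray(cam,xy):
    i=camera_info(cam);E=np.array(i["extrinsics"])
    d=E[:3,:3]@np.array([(xy[0]-i["cx"])/i["fx"],(xy[1]-i["cy"])/i["fy"],1]);return E[:3,3],d/np.linalg.norm(d)
def tri(a,b):
    (p,d),(q,e)=ray(*a),ray(*b)
    s=np.linalg.lstsq(np.array([d,-e]).T,q-p,rcond=None)[0]
    u,v=p+s[0]*d,q+s[1]*e
    return (u+v)/2,np.linalg.norm(u-v)
def proj(cam,P):
    i=camera_info(cam);E=np.linalg.inv(np.array(i["extrinsics"]));c=E[:3,:3]@P+E[:3,3]
    return np.array([i["fx"]*c[0]/c[2]+i["cx"],i["fy"]*c[1]/c[2]+i["cy"]])
E
python3 - <<'E'
from h import *
a=camera("side");b=camera("top");cv2.imwrite("pics/s0.png",a);cv2.imwrite("pics/t0.png",b)
for q in ["press","collar","crank_grip","mug_teal","shot_glass"]:
  for c in ["side","top"]:
    print(q,c,[(np.round(r["xy"],1).tolist(),round(r["conf"],2)) for r in pinpoint(q,c)])
for c in ["side","top"]: print(c,np.round(camera_info(c)["extrinsics"],3).tolist(),camera_info(c)["fx"])
s=read_state();print(s)
E
```

```text
press side [([192.6, 213.0], 0.91), ([275.7, 273.4], 0.88)]
press top [([171.2, 210.8], 0.93), ([291.6, 188.7], 0.74), ([234.3, 180.6], 0.51)]
collar side [([268.4, 218.1], 0.84), ([183.8, 176.2], 0.78)]
collar top [([158.2, 221.2], 0.88), ([288.8, 191.7], 0.77)]
crank_grip side [([260.9, 181.1], 0.85), ([177.7, 149.5], 0.63)]
crank_grip top [([308.1, 202.2], 0.81), ([148.7, 221.0], 0.46)]
mug_teal side [([257.9, 233.3], 0.81)]
mug_teal top [([234.7, 181.7], 0.77)]
shot_glass side [([268.9, 311.0], 0.93)]
shot_glass top [([327.8, 212.3], 0.53)]
side [[0.898, -0.164, 0.409, 0.243], [-0.44, -0.369, 0.819, -0.667], [0.017, -0.915, -0.404, 0.514], [0.0, 0.0, 0.0, 1.0]] 392.52421495865855
top [[0.01, -0.997, 0.082, 0.514], [-1.0, -0.009, 0.015, 0.041], [-0.014, -0.082, -0.997, 1.025], [0.0, 0.0, 0.0, 1.0]] 349.3962313757529
{'time': 0.6, 'joint_positions': array([-1.18458659,  0.33218087, -0.06473029,  1.46012654,  0.02162817,
        1.34989651, -0.08848203]), 'joint_vel': array([ 0.00142857,  0.00088743,  0.00046785, -0.00077632,  0.00338767,
        0.00116328,  0.00139082]), 'joint_torque': array([ 1.99300525e-04, -6.22760868e+01,  2.48259155e-02, -3.89995694e+01,
       -6.11014757e-02,  3.13420524e-02,  8.72579875e-08]), 'ee_pos': array([0.24842838, 0.57351669, 0.23657488]), 'eef_rot': array([ 8.35902360e-01,  5.48878167e-01,  3.53497831e-05, -2.33788270e-05]), 'ft_force': array([-0.92003198,  0.26480067,  0.35780915]), 'torque': array([-0.0638997 ,  0.02500145, -0.01512999]), 'width': 0.08697058725968394}
```

```bash
ls; python3 -c "
import cv2,numpy as np
a=cv2.imread('pics/s0.png');b=cv2.imread('pics/t0.png')
cv2.imwrite('pics/st0.png',cv2.resize(np.vstack([a,b]),(800,1200))[:, :])
"
```

```text
h.py
pics
```

View pics/s0.png

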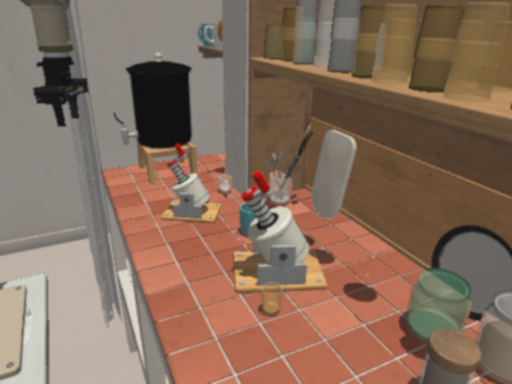

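View pics/t0.png

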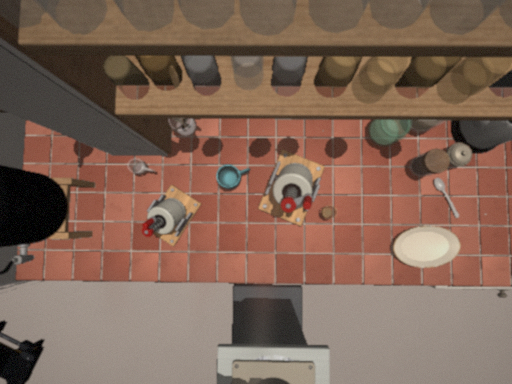

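The larger press is the right one in the top view (about 292,189; side 276,273), and the smaller look-alike is on the left. Two red bits show on the crank, so I'll zoom in and triangulate.

```bash
python3 - <<'E'
from h import *
a=cv2.imread("pics/s0.png");b=cv2.imread("pics/t0.png")
f=lambda m,x,y:cv2.resize(m[y:y+110,x:x+80],(400,550),interpolation=cv2.INTER_CUBIC)
cv2.imwrite("pics/z0.png",np.hstack([f(a,225,160),f(b,255,135)]))
P={}
for q,s,t in [("press",(275.7,273.4),(291.6,188.7)),("collar",(268.4,218.1),(288.8,191.7)),("grip",(260.9,181.1),(308.1,202.2)),("mug",(257.9,233.3),(234.7,181.7)),("glass",(268.9,311),(327.8,212.3))]:
    P[q],e=tri(("side",s),("top",t));print(q,P[q].round(4),round(e,4))
E
```

```text
press [ 0.6012 -0.0513 -0.0042] 0.0013
collar [ 0.5849 -0.0335  0.1276] 0.0046
grip [ 0.551  -0.0677  0.2302] 0.001
mug [0.6283 0.1128 0.0019] 0.0171
glass [ 0.5312 -0.1557  0.0006] 0.0046
```

View pics/z0.png

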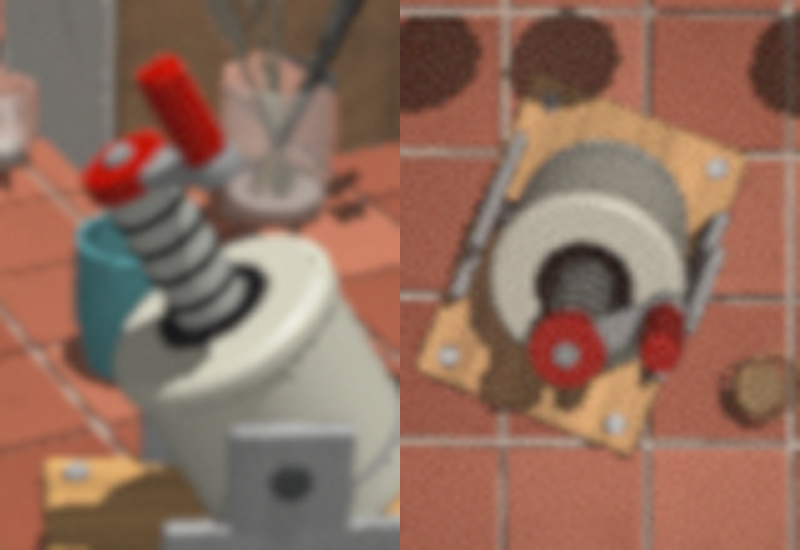

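The grip is the long red knob (side 261,182; top 307,203). The other red piece is the hub (side 249,191; top 288,205), and there are also a mug at the left and a glass at the right. Next I fit press pose and crank angle together.

```bash
cat >> h.py <<'E'
def frame(p):  # p: x,y,yaw -> collar origin and axes (columns x,y,z)
    Rz=R.from_euler("z",p[2]).as_matrix(); A=Rz@R.from_euler("y",-np.pi/6).as_matrix()
    return np.array([p[0],p[1],0])+Rz@np.array([-.027,0,.128]),A,Rz
def grip(p,th,pl,dz=0):
    c,A,_=frame(p); return c+A@np.array([.05*np.cos(th),-.05*np.sin(th),.0975-pl+dz])
E
python3 - <<'E'
from h import *
from scipy.optimize import least_squares
obs=[("top",(283,155),'f',(.095,.068)),("top",(324,166),'f',(.095,-.068)),("top",(302,226),'f',(-.095,-.068)),("top",(259,208),'f',(-.095,.068)),
("top",(288.4,205.4),'h',0),("side",(249,191),'h',0),("side",(256.4,173.6),'g',.02),("side",(261.4,182),'g',0),("top",(307.4,203),'g',0),("side",(267.6,220),'c',0),("top",(291.6,193),'c',0)]
def pred(v):
    c,A,Rz=frame(v)
    o=[]
    for cam,xy,k,a in obs:
        if k=='f': P=np.array([v[0],v[1],0])+Rz@np.array([*a,.012])
        elif k=='h': P=c+A[:,2]*v[4]
        elif k=='c': P=c
        else: P=grip(v,v[3],0,a)
        o.append(proj(cam,P)-np.array(xy))
    return np.array(o)
r=least_squares(lambda v:pred(v).ravel(),[.6,-.05,-.42,.7,.08],loss="soft_l1")
print(r.x.round(4));print(pred(r.x).round(1).tolist())
print("collar",frame(r.x)[0],"grip",grip(r.x,r.x[3],0))
E
```

```text
[ 0.6059 -0.0513 -0.3745  0.8048  0.0766]
[[-0.7, -6.7], [1.7, -0.6], [-0.1, 0.1], [-0.9, 0.4], [0.5, 0.0], [-0.0, -0.0], [-0.8, -0.7], [-0.6, -0.6], [0.8, -0.2], [-0.3, 0.1], [0.7, -0.5]]
collar [ 0.58077739 -0.04141979  0.128     ] grip [ 0.55016381 -0.06810337  0.22976957]
```

carry_out([
  [0, -0.7, 0.6, -0.7, 0],
  [0, -0.7, 0.7, -0.7, 0],
  [0, -0.8, 0.8, -0.7, 0],
  [0, -0.8, 0.8, -0.7, 0],
  [0, -0.8, 0.9, -0.4, 0],
  [0, -0.8, 0.9, 0, 0],
  [0, -0.8, 0.9, 0, 0],
  [0, -0.8, 0.9, 0, 0],
  [0, -0.8, 0.9, 0, 0],
  [0, -0.8, 0.9, 0, 0],
  [0, -0.8, 0.9, 0, 0],
  [0, -0.8, 0.9, 0, 0],
  [0, -0.8, 0.9, 0, 0],
  [0, -0.8, 0.9, 0, 0],
  [0, -0.8, 0.9, 0, 0],
  [0, -0.8, 0.9, 0, 0],
  [0, -0.5, 0.5, 0, 0],
  [0, 0, 0, 0, 0],
], force=40)

```text
time: 2.1
ee_pos: [0.4911, 0.0179, 0.3378]
eef_rot: [0.835, 0.551, 0.004, -0.001]
ft_force: [0.5, 0.0, 0.9]
width: 0.0436
```

```bash
cat >> h.py <<'E'
p0=[.6059,-.0513,-.3745]
def tcp(th,pl,a=.007): return grip(p0,th,pl,a)-np.array([0,0,.005])
def want(P):
    s=read_state();T=R.from_quat(s["eef_rot"]).as_matrix()
    return (T.T@(P-s["ee_pos"])/.03).round(2)
def where(a=.007):
    s=read_state();c,A,_=frame(p0);g=s["ee_pos"]+np.array([0,0,.005])-c
    q=A.T@g;T=R.from_quat(s["eef_rot"]).as_matrix()
    print("t",round(s["time"],2),"th",round(float(np.arctan2(-q[1],q[0])),3),"r mm",round(float(np.hypot(q[0],q[1])*1e3),1),"pl mm",round(float(97.5+a*1e3-q[2]*1e3),1),"F(collar)",(A.T@s["ft_force"]).round(1),"w",round(s["width"]*1e3,1),"yawerr deg",round(float(np.degrees(np.arctan2(T[1,0],T[0,0])-(p0[2]+np.pi/2))),2),"tilt",T[2].round(3))
E
python3 - <<'E'
from h import *
where();print(read_state()["ee_pos"],read_state()["joint_positions"].round(2))
print("to grasp, units",want(tcp(.8048,0)))
E
```

```text
t 2.1 th -0.942 r mm 27.8 pl mm -134.1 F(collar) [0.8 0.2 0.5] w 43.6 yawerr deg -1.72 tilt [ 0.007  0.003 -1.   ]
[0.49111342 0.01793187 0.33779091] [-0.62 -0.03  0.48  1.66  0.01  1.5   1.03]
to grasp, units [-1.89  2.81  3.56]
```

carry_out([
  [0, -0.5, 0.7, 0, -0.34],
  [0, -0.5, 0.7, 0, 0],
  [0, -0.5, 0.7, 0, 0],
  [0, -0.4, 0.7, 0, 0],
  [0, 0, 0, 0.6, 0],
  [0, 0, 0, 0.6, 0],
  [0, 0, 0, 0.3, 0],
  [0, 0, 0, 0, 0],
])

```text
time: 2.77
ee_pos: [0.5509, -0.0684, 0.2925]
eef_rot: [0.826, 0.564, 0.005, -0.0]
ft_force: [0.1, -0.6, 0.8]
width: 0.0436
```

```bash
python3 - <<'E'
from h import *
a=camera("side");b=camera("top")
f=lambda m,x,y:cv2.resize(m[y:y+110,x:x+80],(400,550),interpolation=cv2.INTER_CUBIC)
cv2.imwrite("pics/z1.png",np.hstack([f(a,225,130),f(b,265,135)]))
where();print(want(tcp(.8048,0)))
E
```

```text
t 2.87 th 0.469 r mm 79.1 pl mm -52.6 F(collar) [0.1 0.8 0.5] w 43.5 yawerr deg 0.12 tilt [ 0.01   0.008 -1.   ]
[-0.03 -0.18  2.11]
```

View pics/z1.png

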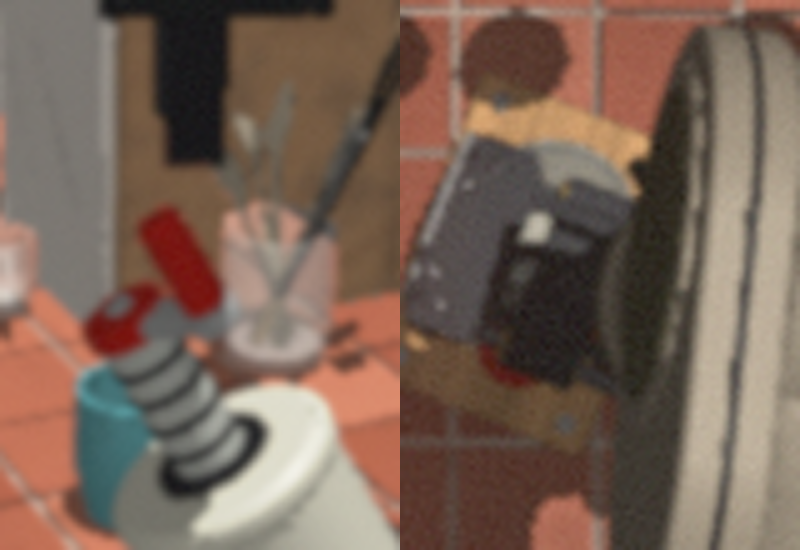

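The open fingers hang straight above the red grip (side crop 195,160 over 175,215), with the hub clear. Next: descend, then close.

carry_out([
  [0, 0, -0.18, 0.4, 0],
  [0, 0, 0, 0.4, 0],
  [0, 0, 0, 0.4, 0],
  [0, 0, 0, 0.4, 0],
  [0, 0, 0, 0.4, 0],
  [0, 0, 0, 0.1, 0],
  [0.6, 0, 0, 0, 0],
  [1, 0, 0, 0, 0],
  [1, 0, 0, 0, 0],
  [1, 0, 0, 0, 0],
], force=40)

```text
time: 3.7
ee_pos: [0.5501, -0.0631, 0.2332]
eef_rot: [0.824, 0.566, 0.011, 0.002]
ft_force: [0.8, -0.5, 0.2]
width: 0.0249
```

```bash
python3 - <<'E'
from h import *
where();print(want(tcp(.8048,0)))
E
```

```text
t 3.7 th 0.701 r mm 48.7 pl mm -1.3 F(collar) [ 0.9 -0.2 -0.3] w 24.9 yawerr deg 0.38 tilt [ 0.016  0.015 -1.   ]
[-0.15 -0.06  0.08]
```

carry_out([
  [1, 0, 0, 0, 0],
  [1, 0, 0, 0, 0],
  [1, 0, 0, 0, 0],
  [1, 0, 0, 0, 0],
])

```text
time: 4.03
ee_pos: [0.5503, -0.0637, 0.2336]
eef_rot: [0.825, 0.566, 0.011, 0.002]
ft_force: [1.2, -1.2, -2.7]
width: 0.0191
```

```bash
python3 - <<'E'
from h import *
where()
th=np.arange(.75,4.0,.12)
# tool-frame row steps: tool x=press y, y=press x, z=down
s=read_state();T=R.from_quat(s["eef_rot"]).as_matrix()
for a,b in zip(th[:-1],th[1:]): print(round(a,2),(T.T@(tcp(b,0)-tcp(a,0))/.03).round(2).tolist())
print("in 14mm",(T.T@(tcp(1,.014)-tcp(1,0))/.03).round(2))
E
```

```text
t 4.03 th 0.7 r mm 49.5 pl mm -1.4 F(collar) [ 0.  -0.7 -3.1] w 19.1 yawerr deg 0.35 tilt [ 0.015  0.016 -1.   ]
0.75 [-0.14, -0.13, 0.07]
0.87 [-0.12, -0.14, 0.08]
0.99 [-0.1, -0.15, 0.08]
1.11 [-0.08, -0.16, 0.09]
1.23 [-0.06, -0.17, 0.09]
1.35 [-0.03, -0.17, 0.1]
1.47 [-0.01, -0.17, 0.1]
1.59 [0.02, -0.17, 0.1]
1.71 [0.04, -0.17, 0.1]
1.83 [0.06, -0.17, 0.09]
1.95 [0.08, -0.16, 0.09]
2.07 [0.11, -0.15, 0.08]
2.19 [0.13, -0.14, 0.08]
2.31 [0.14, -0.12, 0.07]
2.43 [0.16, -0.1, 0.06]
2.55 [0.17, -0.09, 0.05]
2.67 [0.18, -0.07, 0.04]
2.79 [0.19, -0.05, 0.03]
2.91 [0.2, -0.03, 0.02]
3.03 [0.2, -0.01, 0.01]
3.15 [0.2, 0.01, -0.0]
3.27 [0.2, 0.03, -0.02]
3.39 [0.19, 0.05, -0.03]
3.51 [0.18, 0.07, -0.04]
3.63 [0.17, 0.09, -0.05]
3.75 [0.16, 0.11, -0.06]
3.87 [0.14, 0.12, -0.07]
in 14mm [-0.01  0.23  0.41]
```

Width 19 mm, so the grip is held at θ≈0.70. Starting the clockwise turn.

carry_out([
  [1, -0.14, -0.13, 0.07, 0],
  [1, -0.13, -0.13, 0.07, 0],
  [1, -0.12, -0.14, 0.08, 0],
  [1, -0.1, -0.15, 0.08, 0],
  [1, -0.08, -0.16, 0.09, 0],
  [1, -0.06, -0.17, 0.09, 0],
  [1, -0.03, -0.17, 0.1, 0],
  [1, -0.01, -0.17, 0.1, 0],
  [1, 0.02, -0.17, 0.1, 0],
  [1, 0.04, -0.17, 0.1, 0],
])

```text
time: 4.87
ee_pos: [0.5005, -0.0581, 0.2055]
eef_rot: [0.823, 0.568, 0.019, 0.003]
ft_force: [9.7, 3.5, -2.9]
width: 0.0189
```

```bash
python3 -c "
from h import *
where()"
```

```text
t 4.87 th 1.956 r mm 48.4 pl mm -1.3 F(collar) [ 5.3  6.8 -6.4] w 18.9 yawerr deg 0.71 tilt [ 0.028  0.026 -0.999]
```

carry_out([
  [1, 0.09, -0.16, 0.09, 0],
  [1, 0.11, -0.15, 0.08, 0],
  [1, 0.13, -0.14, 0.08, 0],
  [1, 0.14, -0.12, 0.07, 0],
  [1, 0.16, -0.1, 0.06, 0],
  [1, 0.17, -0.09, 0.05, 0],
  [1, 0.18, -0.07, 0.04, 0],
  [1, 0.19, -0.05, 0.03, 0],
])

```text
time: 5.53
ee_pos: [0.4888, -0.0193, 0.191]
eef_rot: [0.824, 0.566, 0.023, 0.008]
ft_force: [4.5, -2.0, -2.1]
width: 0.0187
```

```bash
python3 -c "
from h import *
where()"
```

```text
t 5.53 th 2.87 r mm 48.9 pl mm -1.3 F(collar) [ 3.2 -0.3 -4.2] w 18.7 yawerr deg 0.4 tilt [ 0.03   0.04  -0.999]
```

carry_out([
  [1, 0.15, -0.03, 0.02, 0],
  [1, 0.15, -0.02, 0.01, 0],
  [1, 0.15, 0, 0, 0],
  [1, 0.15, 0.01, 0, 0],
])

```text
time: 5.87
ee_pos: [0.4932, -0.0029, 0.1899]
eef_rot: [0.825, 0.565, 0.022, 0.008]
ft_force: [0.9, -2.7, -1.2]
width: 0.0192
```

```bash
python3 -c "
from h import *
where()"
```

```text
t 5.87 th -3.064 r mm 49.4 pl mm -1.2 F(collar) [ 1.  -2.1 -1.9] w 19.2 yawerr deg 0.27 tilt [ 0.027  0.039 -0.999]
```

carry_out([
  [1, 0.15, 0.02, -0.01, 0],
  [1, 0.15, 0.03, -0.02, 0],
  [1, 0.14, 0.04, -0.02, 0],
])

```text
time: 6.12
ee_pos: [0.4979, 0.0056, 0.1904]
eef_rot: [0.826, 0.564, 0.017, 0.008]
ft_force: [-11.0, -15.7, 5.8]
width: 0.0192
```

```bash
sed -i 's/float(np.arctan2(-q\[1\],q\[0\]))/float(np.arctan2(-q[1],q[0])%(2*np.pi))/' h.py; python3 -c "
from h import *
where()"
```

```text
t 6.12 th 3.414 r mm 49.8 pl mm -1.1 F(collar) [ -1.  -18.7   7.2] w 19.2 yawerr deg 0.1 tilt [ 0.019  0.033 -0.999]
```

Stop felt at θ≈3.41 (19 N). Pushing in with a light bias against the stop.

carry_out([
  [1, 0.06, 0.03, -0.01, 0],
  [1, 0.03, 0.08, 0.12, 0],
  [1, 0.03, 0.08, 0.12, 0],
  [1, 0.03, 0.08, 0.12, 0],
  [1, 0.03, 0.06, 0.1, 0],
])

```text
time: 6.53
ee_pos: [0.5022, 0.0032, 0.1815]
eef_rot: [0.827, 0.562, 0.008, 0.003]
ft_force: [-15.5, -6.4, 21.8]
width: 0.0191
```

```bash
python3 -c "
from h import *
where()"
```

```text
t 6.53 th 3.4 r mm 49.9 pl mm 9.1 F(collar) [  0.4 -11.6  24.9] w 19.1 yawerr deg -0.2 tilt [ 0.01   0.014 -1.   ]
```

carry_out([
  [1, 0.02, 0.06, 0.1, 0],
  [1, 0.02, 0.06, 0.1, 0],
  [1, 0.02, 0.06, 0.1, 0],
])

```text
time: 6.78
ee_pos: [0.5047, 0.0021, 0.1767]
eef_rot: [0.828, 0.561, 0.005, -0.0]
ft_force: [-22.5, -3.4, 34.7]
width: 0.0191
```

```bash
python3 -c "
from h import *
where()"
```

```text
t 6.78 th 3.398 r mm 49.8 pl mm 14.6 F(collar) [  0.3 -11.4  39.9] w 19.1 yawerr deg -0.29 tilt [ 0.008  0.005 -1.   ]
```

carry_out([
  [1, -0.18, -0.05, 0.03, 0],
  [1, -0.2, -0.02, 0.01, 0],
  [1, -0.2, 0, 0, 0],
  [1, -0.2, 0.01, -0.01, 0],
  [1, -0.2, 0.03, -0.02, 0],
  [1, -0.19, 0.05, -0.03, 0],
  [1, -0.18, 0.07, -0.04, 0],
])

```text
time: 7.37
ee_pos: [0.4958, -0.0312, 0.1802]
eef_rot: [0.826, 0.564, 0.01, -0.001]
ft_force: [3.6, 3.2, -4.6]
width: 0.0186
```

```bash
python3 -c "
from h import *
where()"
```

```text
t 7.37 th 2.678 r mm 48.2 pl mm 13.6 F(collar) [-0.4  4.3 -5.1] w 18.6 yawerr deg 0.16 tilt [ 0.018  0.01  -1.   ]
```

carry_out([
  [1, -0.17, 0.08, -0.04, 0],
  [1, -0.17, 0.1, -0.05, 0],
  [1, -0.15, 0.12, -0.06, 0],
  [1, -0.13, 0.13, -0.07, 0],
  [1, -0.11, 0.14, -0.08, 0],
])

```text
time: 7.78
ee_pos: [0.503, -0.0545, 0.189]
eef_rot: [0.824, 0.566, 0.011, -0.005]
ft_force: [1.1, 5.1, -2.6]
width: 0.0192
```

```bash
python3 -c "
from h import *
where()"
```

```text
t 7.78 th 2.132 r mm 48.0 pl mm 13.6 F(collar) [-2.   5.2 -1.8] w 19.2 yawerr deg 0.45 tilt [ 0.023  0.005 -1.   ]
```

Expected stop is at 1.83; approach it.

carry_out([
  [1, -0.1, 0.15, -0.08, 0],
  [1, -0.07, 0.15, -0.08, 0],
  [1, -0.05, 0.15, -0.09, 0],
  [1, -0.04, 0.15, -0.09, 0],
])

```text
time: 8.12
ee_pos: [0.5157, -0.0674, 0.1984]
eef_rot: [0.824, 0.567, 0.009, -0.008]
ft_force: [-10.0, 15.2, -13.9]
width: 0.019
```

```bash
python3 -c "
from h import *
where()"
```

```text
t 8.12 th 1.705 r mm 48.5 pl mm 13.7 F(collar) [-19.9  10.5  -4.6] w 19.0 yawerr deg 0.54 tilt [ 0.024 -0.003 -1.   ]
```

carry_out([
  [1, 0, 0.15, -0.08, 0],
  [1, 0, 0.15, -0.08, 0],
])

```text
time: 8.28
ee_pos: [0.5162, -0.0674, 0.1985]
eef_rot: [0.823, 0.568, 0.001, -0.017]
ft_force: [-17.2, 10.0, -0.5]
width: 0.019
```

```bash
python3 -c "
from h import *
where()"
```

```text
t 8.28 th 1.697 r mm 48.2 pl mm 13.8 F(collar) [-17.3   3.    9.5] w 19.0 yawerr deg 0.66 tilt [ 0.021 -0.026 -0.999]
```

Firm stop at ≈1.70. Pushing in.

carry_out([
  [1, 0, 0.08, 0.11, 0],
  [1, 0, 0.08, 0.11, 0],
  [1, 0, 0.08, 0.11, 0],
  [1, 0, 0.08, 0.11, 0],
  [1, 0, 0.07, 0.1, 0],
  [1, 0, 0.07, 0.1, 0],
])

```text
time: 8.78
ee_pos: [0.5218, -0.0692, 0.1827]
eef_rot: [0.822, 0.569, -0.006, -0.027]
ft_force: [-23.3, 8.5, 40.8]
width: 0.019
```

```bash
python3 -c "
from h import *
where()"
```

```text
t 8.78 th 1.757 r mm 48.3 pl mm 30.5 F(collar) [-1.1 -0.6 47.7] w 19.0 yawerr deg 0.78 tilt [ 0.022 -0.051 -0.998]
```

```bash
python3 - <<'E'
from h import *
a=camera("side")
cv2.imwrite("pics/z2.png",cv2.resize(a[140:250,220:320],(800,600)[:1]*1+(880,) if 0 else (540,594),interpolation=cv2.INTER_CUBIC))
where()
E
```

```text
t 8.83 th 1.756 r mm 48.2 pl mm 30.4 F(collar) [-3.  -0.5 39. ] w 18.9 yawerr deg 0.79 tilt [ 0.022 -0.052 -0.998]
```

View pics/z2.png

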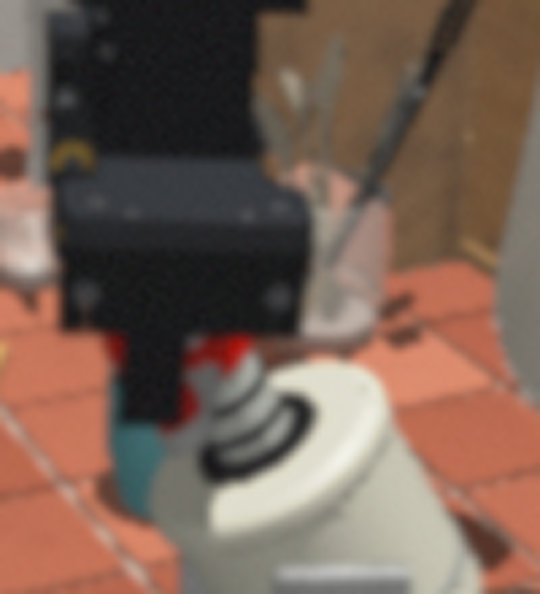

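Two rings have gone in and two show; the fingertips sit near the knob's lower end. I'll regrip about 5 mm higher before going on.

carry_out([
  [0.4, 0, 0, 0, 0],
  [0.4, 0, 0, 0, 0],
  [0.4, 0, -0.05, -0.1, 0],
  [0.4, 0, -0.05, -0.09, 0],
  [0.4, 0, 0, 0, 0],
  [1, 0, 0, 0, 0],
  [1, 0, 0, 0, 0],
  [1, 0, 0, 0, 0],
  [1, 0, 0, 0, 0],
])

```text
time: 9.58
ee_pos: [0.5204, -0.0682, 0.191]
eef_rot: [0.822, 0.569, -0.005, -0.028]
ft_force: [-0.9, 0.9, 2.3]
width: 0.0188
```

```bash
python3 -c "
from h import *
where()"
```

```text
t 9.58 th 1.701 r mm 47.4 pl mm 22.4 F(collar) [0.1 0.5 2.6] w 18.8 yawerr deg 0.81 tilt [ 0.024 -0.052 -0.998]
```

carry_out([
  [1, 0.04, -0.17, 0.1, 0],
  [1, 0.06, -0.17, 0.09, 0],
  [1, 0.08, -0.16, 0.09, 0],
  [1, 0.11, -0.15, 0.08, 0],
  [1, 0.13, -0.14, 0.08, 0],
  [1, 0.14, -0.12, 0.07, 0],
  [1, 0.16, -0.1, 0.06, 0],
  [1, 0.17, -0.09, 0.05, 0],
  [1, 0.18, -0.07, 0.04, 0],
  [1, 0.19, -0.05, 0.03, 0],
  [1, 0.2, -0.03, 0.02, 0],
])

```text
time: 10.5
ee_pos: [0.5041, -0.0193, 0.1721]
eef_rot: [0.825, 0.565, -0.001, -0.018]
ft_force: [2.4, -4.7, 0.2]
width: 0.019
```

```bash
python3 -c "
from h import *
where()"
```

```text
t 10.5 th 2.975 r mm 44.9 pl mm 22.2 F(collar) [ 3.5 -3.5 -1.8] w 19.0 yawerr deg 0.24 tilt [ 0.018 -0.031 -0.999]
```

carry_out([
  [1, 0.2, -0.02, 0.01, 0],
  [1, 0.2, 0, 0, 0],
  [1, 0.2, 0.03, -0.02, 0],
  [1, 0.19, 0.05, -0.03, 0],
  [1, 0.18, 0.07, -0.04, 0],
  [1, 0.17, 0.09, -0.05, 0],
  [1, 0.16, 0.11, -0.06, 0],
  [1, 0.14, 0.12, -0.07, 0],
  [1, 0.13, 0.13, -0.07, 0],
  [1, 0.11, 0.14, -0.08, 0],
])

```text
time: 11.33
ee_pos: [0.5392, 0.0213, 0.1822]
eef_rot: [0.825, 0.564, -0.009, -0.021]
ft_force: [-5.6, -4.6, 4.2]
width: 0.0191
```

```bash
python3 -c "
from h import *
where()"
```

```text
t 11.33 th 4.208 r mm 49.3 pl mm 22.4 F(collar) [-0.9 -6.3  5.4] w 19.1 yawerr deg 0.15 tilt [ 0.008 -0.045 -0.999]
```

carry_out([
  [1, 0.1, 0.15, -0.09, 0],
  [1, 0.07, 0.15, -0.09, 0],
  [1, 0.05, 0.15, -0.09, 0],
  [1, 0.03, 0.15, -0.09, 0],
  [1, 0, 0.15, -0.08, 0],
])

```text
time: 11.75
ee_pos: [0.5597, 0.0224, 0.1929]
eef_rot: [0.825, 0.565, -0.016, -0.026]
ft_force: [-7.7, 0.2, 4.3]
width: 0.0192
```

```bash
python3 -c "
from h import *
where()"
```

```text
t 11.75 th 4.669 r mm 51.8 pl mm 22.5 F(collar) [-4.1 -2.6  7.3] w 19.2 yawerr deg 0.26 tilt [ 0.004 -0.06  -0.998]
```

carry_out([
  [1, -0.01, 0.15, -0.08, 0],
  [1, -0.03, 0.14, -0.08, 0],
  [1, -0.04, 0.14, -0.08, 0],
])

```text
time: 12.0
ee_pos: [0.5698, 0.0189, 0.199]
eef_rot: [0.824, 0.566, -0.018, -0.03]
ft_force: [-4.8, -0.7, 3.4]
width: 0.019
```

```bash
python3 -c "
from h import *
where()"
```

```text
t 12.0 th 4.903 r mm 53.1 pl mm 22.6 F(collar) [-2.  -2.4  5.1] w 19.0 yawerr deg 0.46 tilt [ 0.004 -0.069 -0.998]
```

carry_out([
  [1, -0.05, 0.14, -0.08, 0],
  [1, -0.06, 0.14, -0.08, 0],
])

```text
time: 12.17
ee_pos: [0.5748, 0.0158, 0.2023]
eef_rot: [0.823, 0.567, -0.02, -0.033]
ft_force: [-14.0, 5.5, -4.3]
width: 0.0186
```

```bash
python3 -c "
from h import *
where()"
```

```text
t 12.17 th 5.029 r mm 53.7 pl mm 22.6 F(collar) [-15.2   0.    3.8] w 18.6 yawerr deg 0.62 tilt [ 0.005 -0.077 -0.997]
```

carry_out([
  [1, -0.03, 0.13, -0.07, 0],
  [1, 0, 0.1, 0.1, 0],
  [1, 0, 0.08, 0.11, 0],
  [1, 0, 0.08, 0.11, 0],
  [1, 0, 0.08, 0.11, 0],
  [1, 0, 0.07, 0.1, 0],
])

```text
time: 12.67
ee_pos: [0.5797, 0.0151, 0.1872]
eef_rot: [0.821, 0.569, -0.029, -0.045]
ft_force: [-21.4, 0.0, 36.7]
width: 0.0189
```

```bash
python3 -c "
from h import *
where()"
```

```text
t 12.67 th 4.961 r mm 53.9 pl mm 38.1 F(collar) [ 1.1 -7.8 41.8] w 18.9 yawerr deg 0.92 tilt [ 0.004 -0.106 -0.994]
```

carry_out([
  [1, 0.05, -0.16, 0.1, 0],
  [1, 0.03, -0.17, 0.11, 0],
  [1, 0, -0.17, 0.11, 0],
  [1, -0.02, -0.17, 0.11, 0],
  [1, -0.05, -0.17, 0.11, 0],
  [1, -0.07, -0.16, 0.1, 0],
  [1, -0.09, -0.15, 0.1, 0],
  [1, -0.11, -0.14, 0.09, 0],
])

```text
time: 13.33
ee_pos: [0.5472, 0.0186, 0.1703]
eef_rot: [0.822, 0.568, -0.021, -0.037]
ft_force: [4.7, -1.1, 0.5]
width: 0.0188
```

```bash
python3 -c "
from h import *
where()"
```

```text
t 13.33 th 4.237 r mm 49.0 pl mm 36.9 F(collar) [ 4.4  0.7 -2. ] w 18.8 yawerr deg 0.71 tilt [ 0.007 -0.085 -0.996]
```

carry_out([
  [1, -0.1, -0.15, 0.1, 0],
  [1, -0.12, -0.14, 0.09, 0],
  [1, -0.14, -0.12, 0.08, 0],
  [1, -0.15, -0.1, 0.07, 0],
  [1, -0.16, -0.08, 0.06, 0],
])

```text
time: 13.75
ee_pos: [0.5269, 0.0067, 0.1618]
eef_rot: [0.822, 0.568, -0.015, -0.033]
ft_force: [3.1, -1.2, 1.7]
width: 0.0192
```

```bash
python3 -c "
from h import *
where()"
```

```text
t 13.75 th 3.709 r mm 46.6 pl mm 37.0 F(collar) [ 3.7  0.  -0.2] w 19.2 yawerr deg 0.76 tilt [ 0.013 -0.072 -0.997]
```

carry_out([
  [1, -0.15, -0.07, 0.04, 0],
  [1, -0.15, -0.05, 0.03, 0],
  [1, -0.15, -0.03, 0.02, 0],
])

```text
time: 14.0
ee_pos: [0.5184, -0.004, 0.1595]
eef_rot: [0.822, 0.569, -0.013, -0.033]
ft_force: [8.0, 4.7, 2.3]
width: 0.0188
```

```bash
python3 -c "
from h import *
where()"
```

```text
t 14.0 th 3.409 r mm 45.5 pl mm 37.0 F(collar) [ 6.1  7.3 -0.9] w 18.8 yawerr deg 0.81 tilt [ 0.015 -0.069 -0.998]
```

carry_out([
  [1, -0.15, -0.03, 0.02, 0],
  [1, -0.15, -0.02, 0.01, 0],
])

```text
time: 14.17
ee_pos: [0.5172, -0.0061, 0.1597]
eef_rot: [0.82, 0.571, -0.007, -0.033]
ft_force: [14.8, 13.2, -7.3]
width: 0.0188
```

```bash
python3 -c "
from h import *
where()"
```

```text
t 14.17 th 3.355 r mm 45.1 pl mm 36.7 F(collar) [  4.1  17.7 -10.7] w 18.8 yawerr deg 1.05 tilt [ 0.026 -0.063 -0.998]
```

Stop felt (18 N, no more advance). Last push in.

carry_out([
  [1, -0.04, 0.06, 0.12, 0],
  [1, -0.03, 0.06, 0.12, 0],
  [1, -0.03, 0.06, 0.12, 0],
  [1, -0.03, 0.06, 0.12, 0],
  [1, -0.02, 0.06, 0.11, 0],
  [1, -0.02, 0.06, 0.1, 0],
])

```text
time: 14.67
ee_pos: [0.5256, -0.0052, 0.1458]
eef_rot: [0.818, 0.573, -0.001, -0.039]
ft_force: [-22.2, 7.4, 49.2]
width: 0.019
```

```bash
python3 - <<'E'
from h import *
where()
a=camera("side")
cv2.imwrite("pics/z3.png",cv2.resize(a[150:260,220:320],(540,594),interpolation=cv2.INTER_CUBIC))
E
```

```text
t 14.67 th 3.436 r mm 46.6 pl mm 52.4 F(collar) [ 4.4 -1.3 54.3] w 19.0 yawerr deg 1.41 tilt [ 0.042 -0.065 -0.997]
```

View pics/z3.png

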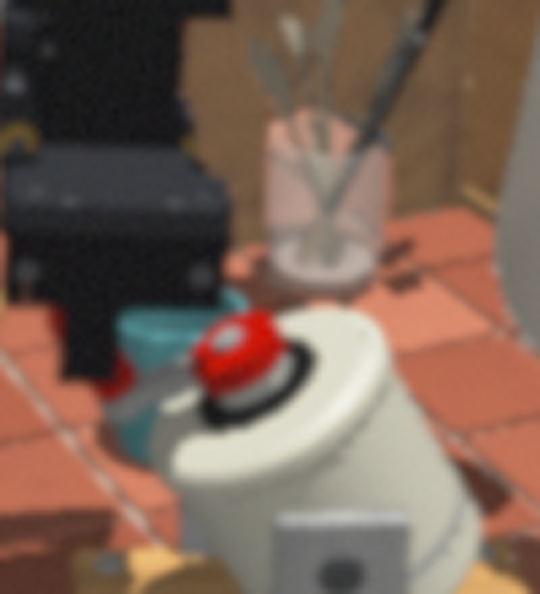

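All four rings are gone and the hub (240,350) sits just above the black ring: fully home. Release, then retreat upward.

carry_out([
  [1, 0, 0, 0, 0],
  [0.2, 0, 0, 0, 0],
  [0, 0, 0, 0, 0],
  [0, 0, 0, 0, 0],
  [0, 0, 0, 0, 0],
  [0, 0, -0.05, -0.3, 0],
  [0, 0, 0, -0.4, 0],
  [0, 0, 0, -0.5, 0],
  [0, 0, 0, -0.6, 0],
  [0, 0, 0, -0.8, 0],
  [0, 0, 0, -0.8, 0],
  [0, 0, 0, -0.8, 0],
  [0, 0, -0.5, -0.5, 0],
  [0, 0, -0.5, 0, 0],
  [0, 0, 0, 0, 0],
])

```text
time: 15.97
ee_pos: [0.4988, -0.0032, 0.3033]
eef_rot: [0.818, 0.573, -0.003, -0.042]
ft_force: [-0.1, 0.4, 0.2]
width: 0.0436
```

```bash
python3 - <<'E'
from h import *
s=read_state();print(s["time"],s["ee_pos"],s["ft_force"],s["width"])
a=camera("side");b=camera("top")
cv2.imwrite("pics/z4.png",np.hstack([cv2.resize(a[150:320,215:325],(388,600)),cv2.resize(b[130:240,210:340],(400,338)) if 0 else cv2.resize(b[120:270,225:328],(412,600))]))
for q in ["mug_teal","shot_glass"]:
  for c in ["side","top"]: print(q,c,[np.round(r["xy"],1).tolist() for r in pinpoint(q,c)][:1])
E
```

```text
15.9667 [ 0.4987676  -0.00321717  0.30328309] [-0.1074056   0.4147045   0.21252214] 0.04356824851875658
mug_teal side [[254.1, 232.8]]
mug_teal top [[232.7, 181.6]]
shot_glass side [[269.7, 309.9]]
shot_glass top []
```

View pics/z4.png

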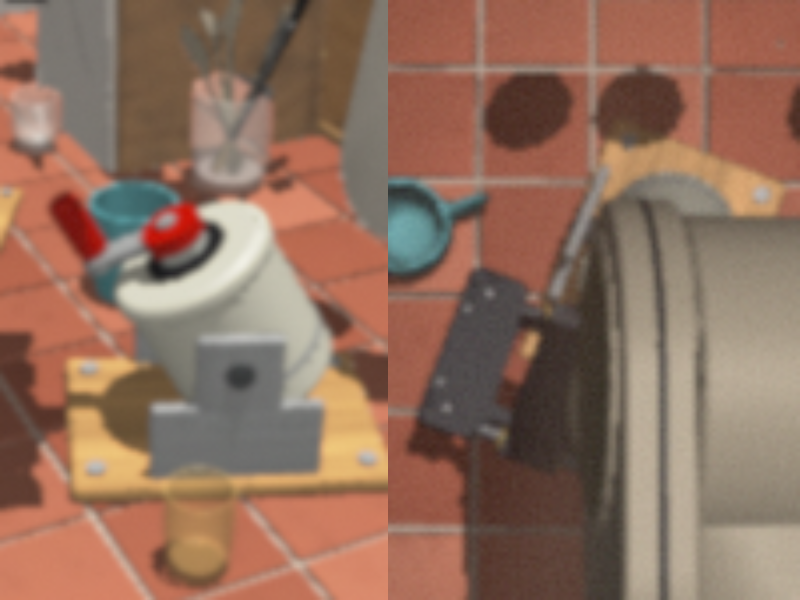

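The rod is fully in, the hub is just above the ring, and nothing touches the press. Mug and glass stand where they were.

```bash
python3 -c "
from h import *
print(close_job())"
```

```text
the job is handed in; nothing more can be done
None
```

The larger press is closed: I worked the plunger fully home in all four steps, released the grip and backed the arm off. The job is handed in at about 16 s of the 61 s allowed.

- **Stops:** I felt each stop as a jump to about 15–20 N with little or no further movement. They came at measured crank angles of about 3.41, 1.70, 5.03 and 3.36 rad. These differ by up to about 0.2 rad from the ideal spacing. I put that down to the knob shifting in the jaws and the tool tilting slightly as it moved.
- **Pushes:** Each push moved the hand about 15–17 mm for a 14 mm step, so it slipped a little on the knob after reaching bottom. I regripped once, after step two. Wrist force peaked at about 54 N against the 120 N limit.
- **Last checks:** The final side picture shows no rings left on the rod and the hub just above the black ring. The wrist force was close to zero with the hand clear.
- **Mug and glass:** Both look unmoved. The mug's located point shifted by 2–4 pixels, but its outline and handle match the first top picture. The glass was hidden under the arm in the last top view, so only the side view confirms it.

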